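# Set aside the stoppered bottle, then show a screw-capped one to the inspection camera

### The arm

A 6-joint arm with a two-finger parallel gripper is mounted at the origin on a cart in front of the work surface, level with it; the furniture and walls round the work are solid. World frame = base frame: x ahead of the robot, y to its left, z up, the work surface at z = 0. Lengths are in m, angles in degrees, forces in N, time in s.
With the tool pointing down it reaches from about 0.4 to 0.825 m from the base axis. Payload 7 kg.
Tool frame: the origin (TCP) lies at the centre of the arm's flange, where the gripper is bolted on; the fingertips stand 178 mm ahead of it and the grasp point (between the pads) lies 159 mm ahead of it (ctrl.hold_point_z is the distance from the TCP to the grasp point, in m); z points along the fingers, y is the line along which they close (so a half turn about z gives the same grasp; the last joint's range is limited). The gripper opens to 88 mm and grips with 3 to 60 N. Pads are 19 mm wide; open, the fingers measure 130 mm over their backs; the gripper's body (78 mm by 193 mm) begins 47 mm behind the grasp point.
Start: joints at [88.871, 20.546, 0.682, 0, -70.136, -16.507], TCP at [0.205, 0.643, 0.405] pointing down, gripper open.
Joint ranges: [-176.03, 176.03], [-82.01, 121.73], [-58.28, 71.71], [-173.87, 95.51], [-174.79, -0.11], [-173.66, 173.66]. Speed limits (degrees/s): [136.94, 136.94, 172.46, 180, 180, 180].

### API

Orientations are given as [roll, pitch, yaw] about the fixed x, y, z axes, in that order (R = Rz(yaw) Ry(pitch) Rx(roll)).
In Python, from plant import ctrl gives the robot as it stands.
- The arm moves only by the shell command python3 -m inch 'ROWS'. ROWS is JSON, one flat list of numbers, 7 for each row, row after row: the closure, from 0 (fully open) to 1 (shut), then the shift along the tool's x, y, z in mm, then the turn, a rotation vector about the tool's x, y, z in degrees. In form: [hand, x, y, z, wx, wy, wz, hand, x, y, z, wx, wy, wz, ...]. A call has 1 to 5 rows; each row is the pose to reach, as a shift and turn from the pose commanded when the call began, along the tool's axes at that moment; what a row does not reach only later rows make up. A row lasts 1/10 s, in which the tool goes at most 50 mm and 8.59 degrees, less where a joint would pass 70% of its speed; a pose out of reach is approached as far as the arm can. A call with a gripper value outside its range is refused whole. The fingers move at their own pace and stop on an object; the grip force is fixed at half the most. Time passes only in rows, so rows that repeat a pose let the fingers close. It gives the time, the measured TCP pose, the force, the opening and the grip force at its end, in the units of the state.
- ctrl.get_obs(): the state, without advancing time (a new reading comes with each control period).
- ctrl.snapshot(name): name is "scene" or "side" or "wrist"; returns a dict with "frame" (480x640x3 uint8, red, green, blue), "K" (3x3 intrinsics, pixels), "R" (3x3) and "t" (3): a world point X has camera coordinates R X + t. Camera axes: x right, y down, z forward; pixel columns grow to the right and rows downward; lengths in m; the calibration is good to about 2 mm. A picture is of the moment at which its call begins. There is no depth.
- ctrl.close_job(): hands the job in; it is judged then, once.
Trained networks look in a picture, given as the dict that the camera call returned (one of the last four; its "shot" number tells which), for a name from the list of things; names that differ only in an ending like _2 or _b are one class to them, and where a whole thing is asked for, a point or a joint stands for the part that bears it (a point fixed in the world has none). Each returns a list of dicts, best first, with "p" (0 to 1); they miss things now and then, are a little off and sometimes report something else, mostly with a low value. They report only what shows in the picture. A call takes as long as a camera call. They do not tell look-alikes from the thing itself.
- ctrl.recognise(picture, thing): "location" ([x, y, z] in m, in world coordinates, good to about 4 mm: the middle of the surface that is visible of it).
- ctrl.trace(picture, thing): "pixels" (480x640 bool, what is visible of it).
- ctrl.mark_of(picture, thing): "location" ([x, y, z] in m, in world coordinates, good to about 4 mm: a listed point, or the origin of a listed thing).
The state is a dict: "clock": time; "joint_pos": joint angles; "qvel": joint speeds; "tau": joint torques, N m; "tool_pos": TCP position; "orientation": TCP orientation; "force": force on the tool from outside, world axes, zero at the start; "moment": the same for the moment, N m; "opening": finger opening in m; "gripper_force": force on a finger pad.
Only numpy, scipy, OpenCV 4.12 (cv2) and the standard library are available. Lean on these libraries where they do the work, as an engineer would, in place of code of your own. Each camera call takes 0.05 s, during which the arm holds its last target. There are 200 camera calls.

### The job

Stand the amber bottle with the glass stopper, a reject, upright in the grey reject bin and let go of it there; do not drop it. Then pick up either one of the two screw-capped amber bottles and hold it upright in the air in front of the inspection camera, centred over the ring on the camera's base plate, its label turned squarely to the lens and the middle of the label level with the middle of the lens. Finish while still holding it there, steady, with nothing but the gripper touching it; leave the other screw-capped bottle and everything else standing where it is.

Things in the scene. Friction and masses are not known exactly. Their poses are not given: they have to be found in the camera images.
- stoppered_bottle: The reject: amber reagent bottle with a round-headed ground glass stopper, 142 mm high over all, about 0.3 kg, one of three amber bottles in a loose group on the bench. Round body 66 mm across up to 83 mm, above it the neck and stopper, 35 mm across to grip, up to 138 mm. Origin: centre of its underside, z up along the bottle.
- capped_bottle_a: Amber reagent bottle with a black screw cap, 110 mm high, about 0.24 kg. Round body 58 mm across up to 74 mm, above it the neck and cap, the visible cap 36 mm across from 86 to 110 mm; the solid that fingers close on is a rod 30 mm across from 74 to 125 mm. Origin: centre of its underside, z up along the bottle. The label is on the body's -x side. It starts with the label within about 0.6 rad of facing the robot.
- capped_bottle_b: A second bottle exactly like capped_bottle_a.
- capped_bottle_a_label (a point): Middle of the label on capped_bottle_a: on the surface of the body, 29 mm from the bottle's axis along the body's -x, 34 mm above the underside (the label is 35 mm high and wraps about 60 degrees to either side). The label faces along the bottle's -x.
- capped_bottle_b_label (a point): Middle of the label on capped_bottle_b, as for a.
- reject_bin: Fixed grey open-topped plastic bin on the bench to the robot's right, 140 mm (its x) by 170 mm (its y), 55 mm high, walls and floor 4 mm thick (a rolled rim 4 mm in radius). Empty. Origin: centre of its underside; the inner floor is 4 mm above that.
- inspection_camera: Fixed inspection camera to the robot's left: a camera head on a post 215 mm along its +x, reaching 223 mm high, on an aluminium base plate 295 mm (x, from -45 to +250) by 100 mm (y), 8 mm thick, with a dark engraved ring 68 mm across. Origin: under the centre of the ring, on the bench. The camera looks along its -x; the front of the lens is 150 mm from the ring's centre along +x.
- viewing_point (a point): Point in the air straight over the centre of the ring and straight in front of the lens, 170 mm above the bench. Same axes as inspection_camera. The bottle's axis shall pass through it, with the bottle at label height (34 mm above its underside) there.
- lens (a point): Centre of the front of the lens, 170 mm above the bench, 150 mm from viewing_point. The label shall face it.
- beaker: Bystander: low glass beaker, 75 mm across, 93 mm high, at the back right. Origin: centre of its underside.
- crucible: Bystander: white porcelain crucible, 44 mm across, 37 mm high, near the front edge of the bench. Origin: centre of its underside.
- petri_dish: Bystander: glass petri dish, 89 mm across, 18 mm high, behind the bottles. Origin: centre of its underside.
- weighing_bottle: Bystander: small glass weighing bottle with a lid, 39 mm across, 58 mm high, at the back. Origin: centre of its underside.
Mind the look-alikes: they are no part of the job. Leave any turquoise look-alike of the capped_bottle_b alone.

How it is judged:
By the outcome, as a careful person would: the job done as asked, in the order asked, and still so for the second after the job is handed in, while the arm keeps its last pose, push and grip.
It also fails if it takes over 64 s, if anything falls off the work surface, if the arm or the gripper's body presses on something with over 40 N, if the wrist force passes 120 N, or if a joint passes its speed limit or range.

## Working session

There is one attempt and no reset: what is moved stays moved. The work goes in short steps, Python scripts to look and compute and a shell command to move; the robot and the scene stay as the last step left them, time stands still between calls to the robot, and variables do not carry over. Pictures are saved under pics/ and viewed, at most 10 in all, crops included, and the job is handed in when it is done.

```bash
ls; mkdir -p pics; cat > h.py <<'E'
import numpy as np, cv2
from scipy.spatial.transform import Rotation as Ro
from plant import ctrl
def save(s,n,crop=None,k=1):
    f=s["frame"]
    if crop: a,b,c,d=crop; f=f[b:d,a:c]
    f=cv2.resize(f,None,fx=k,fy=k,interpolation=cv2.INTER_CUBIC)
    cv2.imwrite(f"pics/{n}.png",cv2.cvtColor(f,cv2.COLOR_RGB2BGR))
def px(s,X):
    c=s["R"]@np.array(X)+s["t"]; p=s["K"]@c; return (p[:2]/p[2]).round(0)
E
python3 - <<'E'
from h import *
o=ctrl.get_obs(); print({k:np.round(v,3) for k,v in o.items()})
for cam in ("scene","side"):
    s=ctrl.snapshot(cam); save(s,cam+"0")
    print(cam,"campos",-s["R"].T@s["t"])
    for n in ["stoppered_bottle","capped_bottle_a","reject_bin","inspection_camera","capped_bottle_a_label","viewing_point","lens","beaker","petri_dish","weighing_bottle","crucible"]:
        for d in ctrl.mark_of(s,n)[:4]:
            print(n,round(d["p"],2),np.round(d["location"],3),px(s,d["location"]))
E
```

```text
pics
{'clock': np.float64(0.0), 'joint_pos': array([ 8.8872e+01,  2.0593e+01,  6.3200e-01, -1.9000e-02, -7.0135e+01,
       -1.6506e+01]), 'qvel': array([ 0.001, -0.083, -0.053,  0.   , -0.023,  0.149]), 'tau': array([-1.0000e-03, -5.8272e+01,  2.9305e+01,  6.9970e+00,  7.0000e-03,
       -0.0000e+00]), 'tool_pos': array([0.204, 0.643, 0.404]), 'orientation': array([ 1.79903e+02, -1.10000e-02, -1.76400e+01]), 'force': array([ 0.552,  0.659, -0.119]), 'moment': array([-0.01 , -0.007, -0.006]), 'gripper_force': np.float64(0.0), 'opening': np.float64(0.088)}
scene campos [-0.06935101 -0.88696282  1.37474596]
stoppered_bottle 0.62 [ 0.529 -0.032  0.002] [313. 236.]
stoppered_bottle 0.27 [ 0.467 -0.37   0.003] [370. 333.]
capped_bottle_a 0.87 [ 0.451  0.061 -0.002] [272. 228.]
capped_bottle_a 0.77 [ 0.534 -0.553  0.003] [439. 373.]
capped_bottle_a 0.71 [ 0.449 -0.132 -0.   ] [311. 274.]
capped_bottle_a 0.58 [ 0.361 -0.038 -0.002] [265. 267.]
reject_bin 0.66 [ 0.466 -0.37   0.003] [370. 333.]
reject_bin 0.53 [ 0.451  0.062 -0.003] [272. 228.]
reject_bin 0.26 [0.432 0.226 0.002] [237. 195.]
[... 720 characters left out ...]
 -0.002] [401. 433.]
capped_bottle_a 0.64 [ 0.45  -0.132  0.003] [304. 297.]
reject_bin 0.61 [ 0.469 -0.367 -0.002] [339. 367.]
inspection_camera 0.75 [ 0.47  -0.367 -0.003] [340. 367.]
inspection_camera 0.73 [0.433 0.226 0.008] [269. 221.]
capped_bottle_a_label 0.64 [0.423 0.055 0.034] [277. 247.]
viewing_point 0.71 [0.429 0.225 0.166] [265. 176.]
viewing_point 0.36 [ 0.424 -0.117  0.03 ] [292. 287.]
viewing_point 0.33 [ 0.467 -0.369  0.   ] [339. 367.]
lens 0.81 [0.466 0.37  0.169] [267. 153.]
beaker 0.76 [ 0.676 -0.333 -0.004] [419. 336.]
petri_dish 0.92 [0.614 0.071 0.002] [341. 242.]
weighing_bottle 0.65 [ 0.675  0.149 -0.002] [351. 225.]
crucible 0.64 [ 0.362 -0.028  0.009] [262. 276.]
```

View pics/scene0.png

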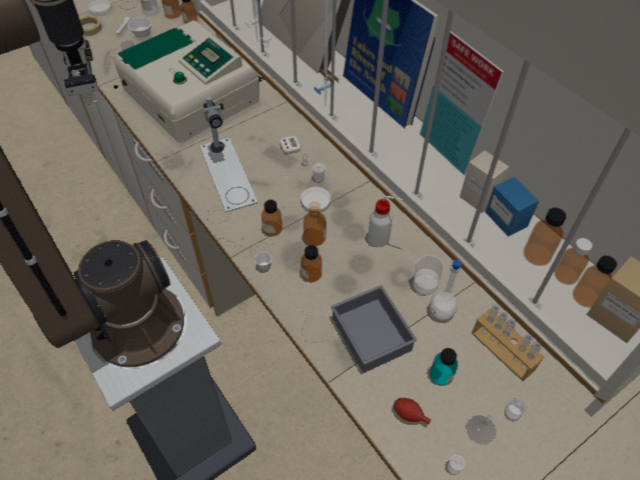

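```bash
python3 - <<'E'
from h import *
s=ctrl.snapshot("scene"); save(s,"crop1",(200,100,480,400-90),2.8)
E
```

```text
(no output)
```

View pics/crop1.png

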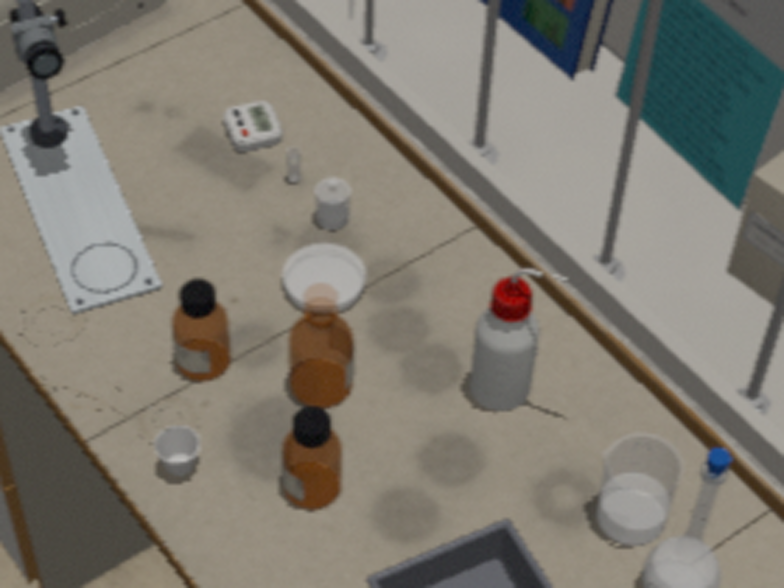

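The amber bottles in the scene picture are:
- Glass-stoppered bottle at (315,225). Its round amber-glass head and taller body make it the reject.
- Black-capped bottles at (272,220) and (311,265).
- Turquoise look-alike at (443,368), which I leave alone.

The crop confirms this. The wash bottle at (380,225) is an obstacle, and the bin is at (372,328).

```bash
cat >> h.py <<'E'
def go(p,yaw,tilt0=True):
    o=ctrl.get_obs(); R=Ro.from_euler("xyz",o["orientation"],degrees=True)
    T=Ro.from_euler("xyz",[180,0,yaw],degrees=True)
    print("t",round(float(o["clock"]),2),"tcp",np.round(o["tool_pos"],4),"rpy",np.round(o["orientation"],2),"F",np.round(o["force"],1),"open",round(float(o["opening"]),4))
    print("shift",(1000*R.inv().apply(np.array(p)-o["tool_pos"])).round(1),"turn",(R.inv()*T).as_rotvec(degrees=True).round(2))
def ray(s,u,v,z):
    d=s["R"].T@np.linalg.inv(s["K"])@[u,v,1]; c=-s["R"].T@s["t"]; return c+d*(z-c[2])/d[2]
E
python3 - <<'E'
from h import *
s=ctrl.snapshot("scene")
print("wash base",ray(s,378,243,0),"cap at z.16",ray(s,383,205,.16))
for z,u,v in [(.055,332,322),(.055,379,289),(.055,413,336),(.055,364,367)]: print("bin corner",ray(s,u,v,z).round(3))
go([.51,-.03,.47],-30)
E
```

```text
wash base [ 0.66454754 -0.15891399  0.        ] cap at z.16 [ 0.66872138 -0.15465727  0.16      ]
bin corner [ 0.388 -0.31   0.055]
bin corner [ 0.544 -0.304  0.055]
bin corner [ 0.526 -0.457  0.055]
bin corner [ 0.378 -0.451  0.055]
t 1.3 tcp [0.2045 0.6432 0.4047] rpy [-180.      0.    -17.64] F [ 0.3 -0.7 -0.4] open 0.0875
shift [495.1 549.  -65.3] turn [-0.    0.   12.36]
```

```bash
python3 -m inch '[0,5,5,-15,0,0,0, 0,15,15,-35,0,0,0, 0,30,33,-55,0,0,0, 0,50,55,-65,0,0,0, 0,75,83,-65,0,0,0]'
python3 -m inch '[0,28,31,0,0,0,0, 0,56,62,0,0,0,0, 0,84,93,0,0,0,0, 0,112,124,0,0,0,0, 0,140,155,0,0,0,0]'
python3 -m inch '[0,28,31,0,0,0,0, 0,56,62,0,0,0,0, 0,84,93,0,0,0,0, 0,112,124,0,0,0,0, 0,140,155,0,0,0,0]'
python3 -m inch '[0,28,31,0,0,0,0, 0,56,62,0,0,0,0, 0,84,93,0,0,0,0, 0,110,122,0,0,0,0, 0,130,144,0,0,0,0]'
python3 -m inch '[0,5,6,0,0,0,5, 0,10,12,0,0,0,9, 0,10,12,0,0,0,12.4, 0,10,12,0,0,0,12.4, 0,10,12,0,0,0,12.4]'
python3 - <<'E'
from h import *
s=ctrl.snapshot("wrist"); save(s,"w1"); print("campos",-s["R"].T@s["t"])
for n in ["stoppered_bottle","capped_bottle_a","capped_bottle_a_label"]:
    for d in ctrl.mark_of(s,n)[:3]: print(n,round(d["p"],2),np.round(d["location"],4),px(s,d["location"]))
go([.53,-.03,.274],-30)
E
```

```text
clock: 1.8
tool_pos: [0.2513, 0.5409, 0.4726]
orientation: [-179.8, -0.0, -17.6]
force: [0.7, -0.3, 0.8]
opening: 0.0879
gripper_force: 0.0
clock: 2.3
tool_pos: [0.3377, 0.3491, 0.4711]
orientation: [-179.9, -0.0, -17.6]
force: [0.9, 0.2, 0.5]
opening: 0.0874
gripper_force: 0.0
clock: 2.8
tool_pos: [0.4238, 0.159, 0.4713]
orientation: [-179.9, -0.1, -17.6]
force: [1.6, 0.6, -0.4]
opening: 0.0876
gripper_force: 0.0
clock: 3.3
tool_pos: [0.5042, -0.0179, 0.4711]
orientation: [-180.0, -0.1, -17.7]
force: [0.1, 0.7, 0.1]
opening: 0.0879
gripper_force: 0.0
clock: 3.8
tool_pos: [0.5096, -0.0301, 0.4705]
orientation: [-180.0, -0.0, -29.9]
force: [0.5, -0.1, 0.1]
opening: 0.0877
gripper_force: 0.0
campos [ 0.5835569  -0.07139461  0.45061379]
stoppered_bottle 0.97 [ 0.5306 -0.0318  0.0034] [319. 173.]
capped_bottle_a 0.8 [ 0.4497  0.0621 -0.0014] [286. 268.]
capped_bottle_a 0.68 [ 0.4498 -0.129  -0.0046] [427. 191.]
capped_bottle_a_label 0.74 [0.4167 0.0621 0.0341] [298. 303.]
t 4.0 tcp [ 0.5098 -0.0298  0.4699] rpy [-1.7999e+02 -1.0000e-02 -2.9970e+01] F [ 0.4 -0.7  0.5] open 0.0878
shift [ 17.6  -9.8 195.9] turn [-0.01 -0.01  0.03]
```

View pics/w1.png

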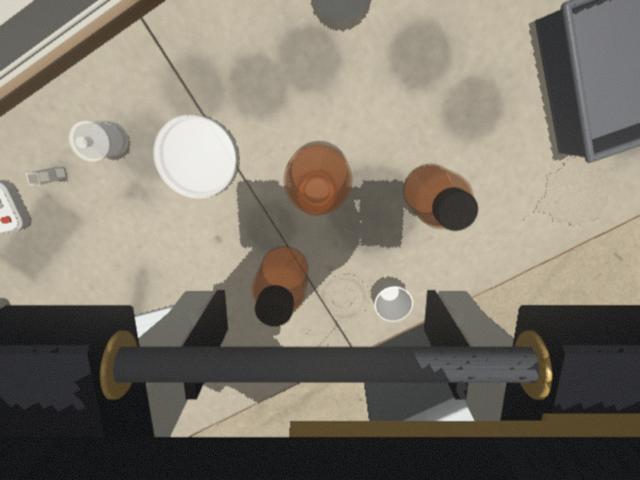

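The wrist view shows the stopper head at (318,189), the caps at (274,305) and (455,209), the petri dish at (195,157) and the bin at the upper right.

```bash
python3 - <<'E'
from h import *
s=ctrl.snapshot("wrist")
print("stopper",ray(s,318,188,.13).round(4),"body", ray(s,319,178,.05).round(4))
print("capA",ray(s,274,305,.11).round(4),"capB",ray(s,455,209,.11).round(4))
for cam in("scene","side"):
    s=ctrl.snapshot(cam)
    for d in ctrl.mark_of(s,"stoppered_bottle")[:1]: print(d["p"],d["location"])
go([.53,-.031,.274],-30)
E
```

```text
stopper [ 0.5356 -0.0356  0.13  ] body [ 0.5318 -0.0327  0.05  ]
capA [0.4567 0.0592 0.11  ] capB [ 0.4568 -0.128   0.11  ]
0.96 [0.5294, -0.0332, 0.003]
0.94 [0.5283, -0.0306, 0.0019]
t 4.25 tcp [ 0.5099 -0.0298  0.4697] rpy [180.     0.   -30.01] F [ 0.  -0.3 -0.7] open 0.0877
shift [ 18.   -9.  195.7] turn [ 0.    0.   -0.01]
```

```bash
python3 -m inch '[0,8,-4,10,0,0,0, 0,19,-9,40,0,0,0, 0,19,-9,75,0,0,0, 0,19,-9,110,0,0,0, 0,19,-9,110,0,0,0]'
python3 - <<'E'
from h import *
s=ctrl.snapshot("wrist"); save(s,"w2")
for d in ctrl.mark_of(s,"stoppered_bottle")[:1]: print(d["p"],d["location"],px(s,d["location"]))
go([.531,-.032,.274],-30)
for z in(.1,.115,.13): o=ctrl.get_obs(); print(px(s,[*o["tool_pos"][:2],z]))
E
```

```text
clock: 4.75
tool_pos: [0.5296, -0.032, 0.3544]
orientation: [179.7, 0.4, -30.1]
force: [-0.5, -0.2, -0.6]
opening: 0.0876
gripper_force: 0.0
0.83 [0.5324, -0.0352, 0.0024] [327. 207.]
t 4.85 tcp [ 0.5315 -0.0317  0.3596] rpy [ 1.7991e+02  4.0000e-02 -3.0020e+01] F [0.1 1.2 1. ] open 0.0876
shift [-0.2  0.3 85.6] turn [ 0.09  0.04 -0.02]
[324. 248.]
[324. 257.]
[324. 266.]
```

View pics/w2.png

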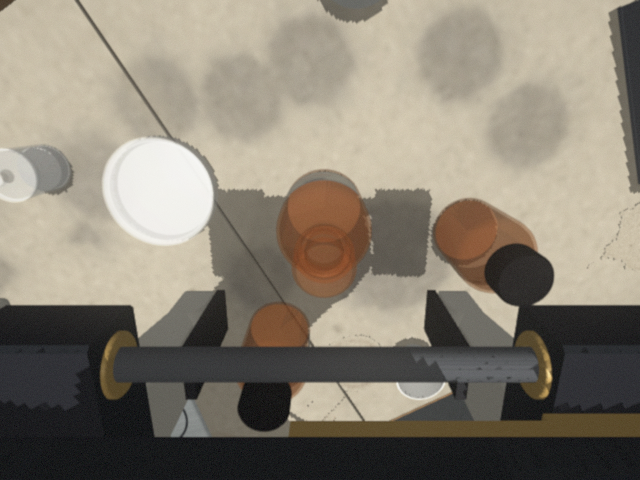

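The stopper head at about (324,262) lies on the predicted tool axis. I'll descend and close.

```bash
python3 -m inch '[0,0,0,20,0,0,0, 0,0,0,45,0,0,0, 0,0,0,68,0,0,0, 0,0,0,82,0,0,0, 0,0,0,86,0,0,0]'
python3 -m inch '[0.3,0,0,0,0,0,0, 0.5,0,0,0,0,0,0, 0.7,0,0,0,0,0,0, 0.8,0,0,0,0,0,0, 1,0,0,0,0,0,0]'
python3 -m inch '[1,0,0,0,0,0,0, 1,0,0,0,0,0,0, 1,0,0,0,0,0,0, 1,0,0,0,0,0,0, 1,0,0,0,0,0,0]'
```

```text
clock: 5.35
tool_pos: [0.5316, -0.0315, 0.2742]
orientation: [-180.0, -0.0, -30.0]
force: [-0.1, -0.0, 0.2]
opening: 0.0877
gripper_force: 0.0
clock: 5.85
tool_pos: [0.531, -0.0316, 0.2742]
orientation: [-180.0, -0.0, -30.0]
force: [0.7, -0.2, 0.4]
opening: 0.0527
gripper_force: 0.0
clock: 6.35
tool_pos: [0.5308, -0.0317, 0.2736]
orientation: [180.0, 0.0, -30.0]
force: [-1.1, -1.1, 0.7]
opening: 0.0342
gripper_force: 30.0
```

```bash
python3 -m inch '[1,0,0,-8,0,0,0, 1,0,0,-20,0,0,0, 1,0,0,-40,0,0,0, 1,0,0,-60,0,0,0, 1,0,0,-80,0,0,0]'
python3 -m inch '[1,0,0,-20,0,0,0, 1,0,0,-40,0,0,0, 1,0,0,-60,0,0,0, 1,0,0,-73,0,0,0, 1,0,0,-80,0,0,0]'
python3 - <<'E'
from h import *
for c in("scene","side","wrist"):
    s=ctrl.snapshot(c)
    for d in ctrl.mark_of(s,"reject_bin")[:2]: print(c,round(d["p"],2),np.round(d["location"],4))
    for d in ctrl.trace(s,"reject_bin")[:1]:
        m=d["pixels"].astype(np.uint8); h=cv2.convexHull(np.argwhere(m)[:,::-1].astype(np.int32))
        a=cv2.approxPolyDP(h,4,True)[:,0]; print(d["p"],a.tolist()); print([ray(s,u,v,.055)[:2].round(3).tolist() for u,v in a])
go([.467,-.369,.434],-60)
E
```

```text
clock: 6.85
tool_pos: [0.5308, -0.0316, 0.3553]
orientation: [-180.0, -0.0, -30.0]
force: [0.7, 1.0, -3.5]
opening: 0.0341
gripper_force: 30.0
clock: 7.35
tool_pos: [0.5308, -0.0316, 0.4354]
orientation: [-179.9, -0.1, -30.0]
force: [-0.2, -0.6, -3.5]
opening: 0.0343
gripper_force: 30.0
scene 0.84 [ 0.4708 -0.371   0.0041]
0.82 [[411, 350], [362, 372], [335, 324], [331, 306], [381, 285], [415, 338]]
[[0.497, -0.483], [0.367, -0.458], [0.391, -0.319], [0.414, -0.272], [0.556, -0.298], [0.526, -0.464]]
side 0.95 [ 0.4708 -0.3689 -0.0023]
0.95 [[379, 396], [313, 403], [305, 324], [367, 319], [383, 373]]
[[0.506, -0.501], [0.38, -0.48], [0.417, -0.274], [0.556, -0.299], [0.534, -0.451]]
0.72 [[620, 188], [582, 171], [560, 34], [639, 0], [639, 181]]
[[0.413, -0.27], [0.445, -0.246], [0.561, -0.266], [0.553, -0.329], [0.411, -0.287]]
t 7.8 tcp [ 0.5308 -0.0316  0.4329] rpy [ 1.7995e+02  5.0000e-02 -3.0040e+01] F [ 0.   0.7 -4.2] open 0.0341
shift [113.6 324.   -0.9] turn [ 0.06  0.04 29.96]
```

```bash
python3 -m inch '[1,3,8,0,0,0,0, 1,8,22,0,0,0,0, 1,16,45,0,0,0,0, 1,25,70,0,0,0,0, 1,34,95,0,0,0,0]'
python3 -m inch '[1,9,25,0,0,0,0, 1,18,50,0,0,0,0, 1,27,75,0,0,0,0, 1,36,100,0,0,0,0, 1,45,125,0,0,0,0]'
python3 -m inch '[1,9,25,0,0,0,0, 1,18,50,0,0,0,0, 1,26,75,0,0,0,0, 1,33,93,0,0,0,0, 1,36,104,0,0,0,0]'
python3 -m inch '[1,0,0,15,0,0,0, 1,0,0,40,0,0,0, 1,0,0,70,0,0,0, 1,0,0,95,0,0,0, 1,0,0,110,0,0,0]'
python3 - <<'E'
from h import *
s=ctrl.snapshot("scene"); save(s,"s2",(280,180,480,380),3)
for d in ctrl.mark_of(s,"stoppered_bottle")[:1]: print(d["p"],d["location"])
go([.469,-.37,.2775],-30)
E
```

```text
clock: 8.3
tool_pos: [0.5121, -0.1327, 0.4337]
orientation: [180.0, -0.0, -30.0]
force: [0.5, 0.0, -3.8]
opening: 0.0341
gripper_force: 30.0
clock: 8.8
tool_pos: [0.4881, -0.2637, 0.4337]
orientation: [180.0, 0.0, -30.1]
force: [0.8, 1.5, -4.0]
opening: 0.0341
gripper_force: 30.0
clock: 9.3
tool_pos: [0.4671, -0.3718, 0.4334]
orientation: [180.0, 0.0, -30.1]
force: [1.2, 1.1, -3.9]
opening: 0.0344
gripper_force: 30.0
clock: 9.8
tool_pos: [0.4672, -0.3696, 0.3215]
orientation: [180.0, 0.2, -30.1]
force: [0.1, -0.3, -3.1]
opening: 0.0337
gripper_force: 30.0
0.84 [0.4661, -0.3717, 0.0513]
t 9.9 tcp [ 0.4671 -0.3695  0.3212] rpy [179.98   0.27 -30.06] F [-0.7  0.8 -2.9] open 0.0342
shift [ 2.1 -0.5 43.7] turn [ 0.02  0.27 -0.06]
```

View pics/s2.png

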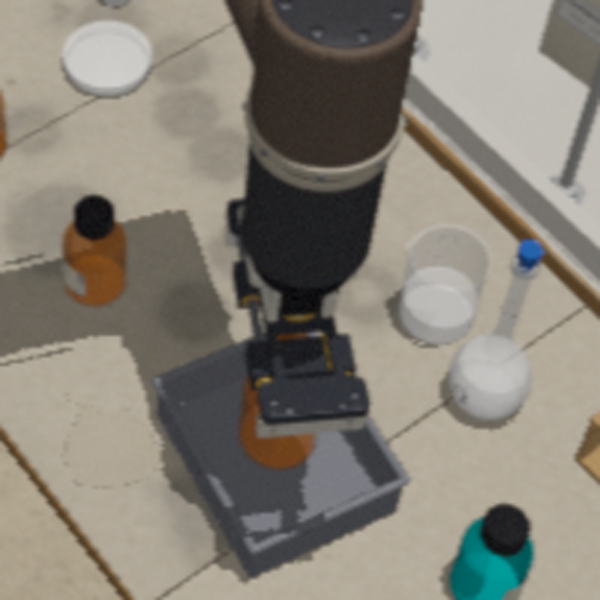

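The bottle hangs upright inside the bin, with its base at about crop pixel (278,455), clear of the walls. I'll lower it gently.

```bash
python3 -m inch '[1,1,0,8,0,0,0, 1,2,0,18,0,0,0, 1,2,0,28,0,0,0, 1,2,0,35,0,0,0, 1,2,0,38,0,0,0]'
python3 -m inch '[1,0,0,1,0,0,0, 1,0,0,2,0,0,0, 1,0,0,3,0,0,0, 1,0,0,4,0,0,0, 1,0,0,4,0,0,0]'
```

```text
clock: 10.4
tool_pos: [0.4698, -0.3706, 0.2846]
orientation: [180.0, 0.1, -30.0]
force: [0.2, 0.0, -4.1]
opening: 0.0341
gripper_force: 30.0
clock: 10.9
tool_pos: [0.47, -0.3707, 0.2817]
orientation: [-180.0, -0.0, -30.0]
force: [-0.4, 0.6, -3.7]
opening: 0.0342
gripper_force: 30.0
```

```bash
python3 -m inch '[1,0,0,1,0,0,0, 1,0,0,1.5,0,0,0, 1,0,0,2,0,0,0, 1,0,0,2,0,0,0]'|grep -E "pos|force:"
python3 -m inch '[1,0,0,1,0,0,0, 1,0,0,1,0,0,0, 1,0,0,1,0,0,0]'|grep -E "pos|force:"
```

```text
tool_pos: [0.47, -0.3707, 0.2796]
force: [-0.8, 0.4, -3.2]
gripper_force: 30.0
tool_pos: [0.47, -0.3707, 0.2786]
force: [-0.3, -0.2, -4.1]
gripper_force: 30.0
```

```bash
python3 -m inch '[1,0,0,0.7,0,0,0, 1,0,0,1,0,0,0, 1,0,0,1,0,0,0]'|grep -E "pos|force:"
python3 -m inch '[1,0,0,0.5,0,0,0, 1,0,0,0.5,0,0,0, 1,0,0,0.5,0,0,0]'|grep -E "pos|force:"
```

```text
tool_pos: [0.47, -0.3707, 0.2777]
force: [0.0, 0.1, -3.5]
gripper_force: 30.0
tool_pos: [0.4701, -0.3708, 0.2776]
force: [-1.9, 0.0, 1.3]
gripper_force: 30.0
```

```bash
python3 -m inch '[0.55,0,0,0,0,0,0, 0.45,0,0,0,0,0,0, 0.3,0,0,0,0,0,0, 0,0,0,0,0,0,0, 0,0,0,0,0,0,0]'|grep -E "pos|force:|open"
python3 -m inch '[0,0,0,0,0,0,0, 0,0,0,-10,0,0,0, 0,0,0,-40,0,0,0, 0,0,0,-80,0,0,0, 0,0,0,-120,0,0,0]'|grep -E "pos|force:|open"
python3 - <<'E'
from h import *
s=ctrl.snapshot("scene")
for d in ctrl.mark_of(s,"stoppered_bottle")[:1]: print(d["p"],d["location"])
s=ctrl.snapshot("side"); save(s,"s3",(200,120,460,420),2)
for d in ctrl.mark_of(s,"stoppered_bottle")[:1]: print(d["p"],d["location"])
s=ctrl.snapshot("wrist")
for d in ctrl.mark_of(s,"stoppered_bottle")[:1]: print(d["p"],d["location"])
go([.42,-.13,.42],-90)
E
```

```text
tool_pos: [0.47, -0.3707, 0.2772]
force: [-0.3, -0.4, 0.3]
opening: 0.066
gripper_force: 0.0
tool_pos: [0.4697, -0.3706, 0.3991]
force: [1.6, -0.2, -0.5]
opening: 0.0878
gripper_force: 0.0
0.88 [0.4685, -0.3684, 0.0057]
0.75 [0.4716, -0.3672, 0.006]
0.74 [0.4734, -0.3672, 0.0013]
t 13.5 tcp [ 0.4696 -0.3705  0.3968] rpy [-1.7999e+02  4.0000e-02 -3.0040e+01] F [ 0.5  0.7 -1.2] open 0.0879
shift [-163.4 -183.3  -23. ] turn [1.000e-02 5.000e-02 5.996e+01]
```

View pics/s3.png

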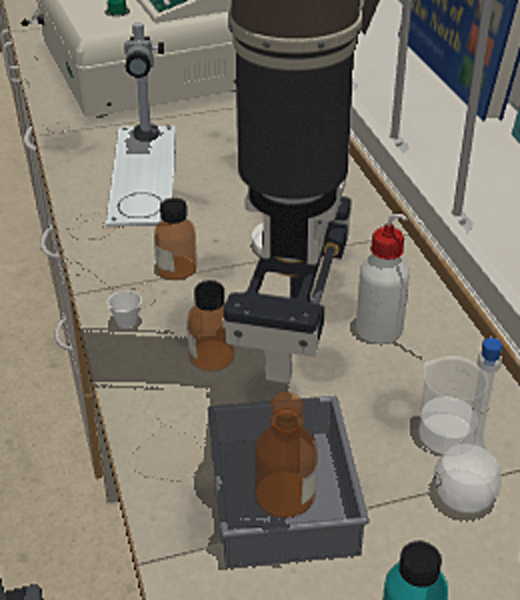

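The reject stands upright in the bin, at crop pixel (285,460). Next is capped bottle B at crop pixel (210,330), well away from the turquoise one at (420,590).

```bash
python3 -m inch '[0,-10,-15,-10,0,0,0, 0,-32,-47,-23,0,0,0, 0,-58,-85,-23,0,0,0, 0,-84,-123,-23,0,0,0, 0,-110,-161,-23,0,0,0]'|grep -E "pos"
python3 -m inch '[0,-17,-26,0,0,0,5, 0,-25,-38,0,0,0,13, 0,-25,-38,0,0,0,21, 0,-25,-38,0,0,0,29, 0,-25,-38,0,0,0,37]'|grep -E "pos"
python3 -m inch '[0,0,0,0,0,0,8, 0,0,0,0,0,0,16, 0,0,0,0,0,0,21, 0,0,0,0,0,0,23, 0,0,0,0,0,0,23]'|grep -E "pos|orient"
python3 - <<'E'
from h import *
for c in("scene","side","wrist"):
    s=ctrl.snapshot(c)
    for n in["capped_bottle_b","capped_bottle_b_label","inspection_camera","viewing_point","lens"]:
        for d in ctrl.mark_of(s,n)[:3]:
            if d["p"]>.5: print(c,n,round(d["p"],2),np.round(d["location"],4),px(s,d["location"]))
save(s,"w3")
go([.452,-.131,.259],-90)
E
```

```text
tool_pos: [0.4545, -0.1743, 0.4197]
tool_pos: [0.4523, -0.1301, 0.4198]
tool_pos: [0.4523, -0.1304, 0.4197]
orientation: [179.9, -0.0, -90.0]
scene capped_bottle_b 0.79 [ 4.528e-01 -1.345e-01 -3.000e-04] [312. 274.]
scene capped_bottle_b 0.78 [ 0.5357 -0.5547  0.0053] [440. 373.]
scene capped_bottle_b 0.63 [ 0.4488  0.0591 -0.0011] [272. 229.]
scene capped_bottle_b_label 0.74 [ 0.425  -0.1184  0.0312] [300. 268.]
scene capped_bottle_b_label 0.73 [ 0.5568 -0.5808  0.0316] [456. 372.]
scene inspection_camera 0.97 [0.428  0.2269 0.0027] [236. 196.]
scene inspection_camera 0.72 [ 0.4241 -0.1166  0.0317] [300. 268.]
scene inspection_camera 0.68 [ 0.4694 -0.3692  0.0023] [371. 332.]
scene viewing_point 0.82 [0.434  0.2228 0.1701] [232. 156.]
scene lens 0.95 [0.4655 0.3681 0.1695] [216. 123.]
side capped_bottle_b 0.94 [ 0.4475  0.0648 -0.0007] [286. 253.]
side capped_bottle_b 0.67 [ 0.4516 -0.131   0.0027] [304. 297.]
side capped_bottle_b 0.65 [ 0.5355 -0.555  -0.0006] [402. 433.]
side capped_bottle_b_label 0.73 [ 0.4214 -0.119   0.034 ] [291. 287.]
side capped_bottle_b_label 0.65 [ 0.5531 -0.5805  0.0303] [418. 433.]
side inspection_camera 0.85 [0.4319 0.2241 0.0056] [269. 222.]
side viewing_point 0.86 [0.433  0.2251 0.1699] [266. 175.]
side lens 0.57 [0.4663 0.3679 0.1713] [267. 152.]
wrist capped_bottle_b 0.84 [ 0.4502  0.0603 -0.0014] [329. 356.]
t 15.9 tcp [ 0.4527 -0.1308  0.4202] rpy [180.    -0.   -90.03] F [-0.4  0.1  0.2] open 0.0879
shift [1.000e-01 7.000e-01 1.612e+02] turn [ 0.   -0.   -0.03]
```

View pics/w3.png

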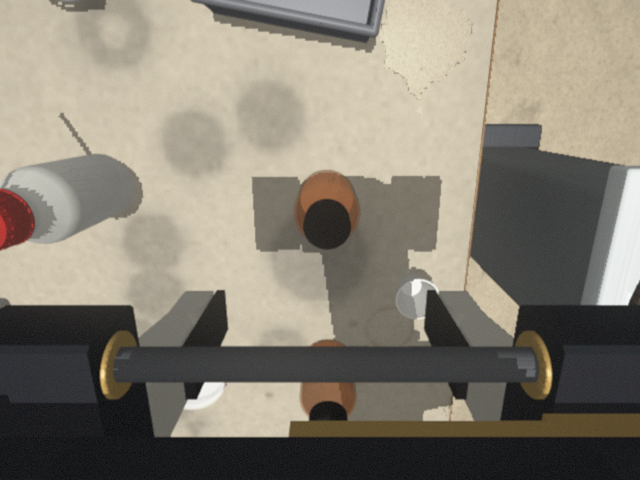

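The cap is centred at (328,224), about 2 mm towards tool +y. Descend and grip.

```bash
python3 -m inch '[0,1,1.5,15,0,0,0, 0,1,1.5,45,0,0,0, 0,1,1.5,80,0,0,0, 0,1,1.5,115,0,0,0, 0,1,1.5,140,0,0,0]'|grep -E "pos|force:"
python3 -m inch '[0,0,0,12,0,0,0, 0,0,0,20,0,0,0, 0.3,0,0,20,0,0,0, 0.5,0,0,20,0,0,0, 0.6,0,0,20,0,0,0]'|grep -E "pos|force:"
python3 -m inch '[0.7,0,0,0,0,0,0, 0.8,0,0,0,0,0,0, 1,0,0,0,0,0,0, 1,0,0,0,0,0,0, 1,0,0,0,0,0,0]'|grep -E "pos|force:|open"
python3 -m inch '[1,0,0,0,0,0,0, 1,0,0,0,0,0,0, 1,0,0,0,0,0,0]'|grep -E "pos|force:|open"
```

```text
tool_pos: [0.4506, -0.1319, 0.2783]
force: [0.1, 0.1, -0.1]
gripper_force: 0.0
tool_pos: [0.4517, -0.1318, 0.2611]
force: [0.7, 0.7, 1.0]
gripper_force: 0.0
tool_pos: [0.4513, -0.1318, 0.2603]
force: [-0.2, -0.9, -2.0]
opening: 0.03
gripper_force: 30.0
tool_pos: [0.4513, -0.1318, 0.2602]
force: [-0.7, 0.2, 0.3]
opening: 0.03
gripper_force: 30.0
```

```bash
python3 -m inch '[1,0,0,-8,0,0,0, 1,0,0,-25,0,0,0, 1,0,0,-45,0,0,0, 1,0,0,-65,0,0,0, 1,0,0,-85,0,0,0]'|grep -E "pos|force:"
python3 -m inch '[1,0,0,-20,0,0,-3, 1,0,0,-40,0,0,-9, 1,0,0,-48,0,0,-16, 1,0,0,-51,0,0,-23, 1,0,0,-51,0,0,-30]'|grep -E "pos|force:|open"
python3 -m inch '[1,0,0,0,0,0,-7, 1,0,0,0,0,0,-14, 1,0,0,0,0,0,-21, 1,0,0,0,0,0,-28, 1,0,0,0,0,0,-35]'|grep -E "orient"
python3 -m inch '[1,0,0,0,0,0,-7, 1,0,0,0,0,0,-14, 1,0,0,0,0,0,-19, 1,0,0,0,0,0,-23, 1,0,0,0,0,0,-25]'|grep -E "pos|orient"
cat > lab.py <<'E'
from h import *
import sys
o=ctrl.get_obs(); ax=o["tool_pos"][:2]; print("yaw",o["orientation"],o["tool_pos"])
for c in("scene","side"):
    s=ctrl.snapshot(c); save(s,c+sys.argv[1])
    u,v=px(s,[*ax,o["tool_pos"][2]-.2262]).astype(int); print(c,"axis px",u,v)
    C=-s["R"].T@s["t"]; print(" camdir",np.degrees(np.arctan2(*(C[:2]-ax)[::-1])).round(1))
    for n in["capped_bottle_b_label","capped_bottle_b"]:
        for d in ctrl.mark_of(s,n)[:5]:
            e=np.array(d["location"])[:2]-ax
            if np.hypot(*e)<.06: print(" ",n,round(d["p"],2),np.round(d["location"],4),"dir",np.degrees(np.arctan2(e[1],e[0])).round(1))
    save(s,c+sys.argv[1]+"z",(u-32,v-32,u+33,v+33),8)
E
python3 lab.py 4; python3 -c "
import cv2,numpy as np
cv2.imwrite('pics/z4.png',cv2.resize(np.hstack([cv2.imread('pics/scene4z.png'),cv2.imread('pics/side4z.png')]),(800,400)))"
```

```text
tool_pos: [0.4508, -0.1319, 0.3462]
force: [0.3, -0.1, -1.4]
gripper_force: 30.0
tool_pos: [0.4509, -0.1319, 0.3971]
force: [0.1, 0.0, -1.7]
opening: 0.0299
gripper_force: 30.0
orientation: [180.0, 0.0, -24.8]
tool_pos: [0.4508, -0.1319, 0.3963]
orientation: [-180.0, 0.0, 0.1]
yaw [-1.79988439e+02  3.64832058e-02  1.09558444e-01] [ 0.45078472 -0.13185207  0.39631979]
scene axis px 310 236
 camdir -124.6
  capped_bottle_b_label 0.95 [ 0.4388 -0.1576  0.1692] dir -115.0
  capped_bottle_b 0.94 [ 0.4519 -0.1377  0.1339] dir -79.2
side axis px 302 244
 camdir -103.1
  capped_bottle_b_label 0.55 [ 0.4418 -0.1565  0.1699] dir -110.0
  capped_bottle_b 0.64 [ 0.4489 -0.1304  0.1396] dir 142.4
```

View pics/z4.png

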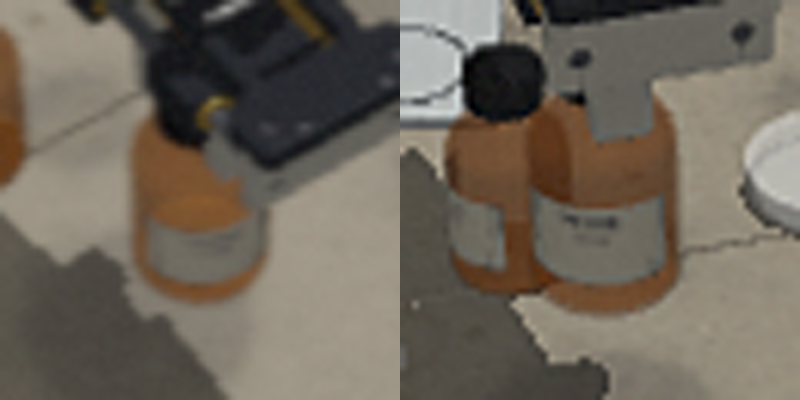

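In the side view (right half) the body spans x=527–681 and the label 530–664. In the scene view (left half) they span 133–268 and 148–265. Both put the label's direction at about -113.5° with tool yaw 0. The lens direction is 76.5°, so the target yaw is -170°.

```bash
python3 -m inch '[1,0,0,-10,0,0,0, 1,0,0,-30,0,0,0, 1,0,0,-48,0,0,0, 1,0,-4,-58,0,0,0, 1,0,-15,-62,0,0,0]'|grep -E "pos"
python3 -m inch '[1,-2,-22,0,0,0,0, 1,-4,-48,0,0,0,0, 1,-6,-74,0,0,0,0, 1,-8,-100,0,0,0,0, 1,-10,-126,0,0,0,0]'|grep -E "pos"
python3 -m inch '[1,-2,-26,0,0,0,0, 1,-4,-52,0,0,0,0, 1,-6,-78,0,0,0,0, 1,-8,-104,0,0,0,0, 1,-10,-130,0,0,0,0]'|grep -E "pos"
python3 -m inch '[1,0,-25,0,0,0,2, 1,0,-45,0,0,0,7, 1,0,-60,0,0,0,14, 1,0,-75,0,0,0,21, 1,0,-85,0,0,0,28]'|grep -E "pos|orient"
python3 -m inch '[1,0,0,0,0,0,7, 1,0,0,0,0,0,14, 1,0,0,0,0,0,21, 1,0,0,0,0,0,28, 1,0,0,0,0,0,35]'|grep -E "orient"
python3 -m inch '[1,0,0,0,0,0,7, 1,0,0,0,0,0,14, 1,0,0,0,0,0,21, 1,0,0,0,0,0,28, 1,0,0,0,0,0,35]'|grep -E "orient"
python3 -m inch '[1,0,0,0,0,0,7, 1,0,0,0,0,0,14, 1,0,0,0,0,0,21, 1,0,0,0,0,0,28, 1,0,0,0,0,0,35]'|grep -E "orient"
python3 -m inch '[1,0,0,0,0,0,7, 1,0,0,0,0,0,14, 1,0,0,0,0,0,21, 1,0,0,0,0,0,28, 1,0,0,0,0,0,33]'|grep -E "pos|orient|force:"
python3 - <<'E'
from h import *
s=ctrl.snapshot("wrist"); save(s,"w5")
for n in["inspection_camera","viewing_point","lens"]:
    for d in ctrl.mark_of(s,n)[:1]: print(n,round(d["p"],2),np.round(d["location"],4),px(s,d["location"]))
go([.4313,.2244,.396],-170)
E
```

```text
tool_pos: [0.4513, -0.1167, 0.4595]
tool_pos: [0.4406, 0.0108, 0.4577]
tool_pos: [0.4305, 0.1408, 0.4577]
tool_pos: [0.4307, 0.2257, 0.4575]
orientation: [179.9, 0.0, -28.3]
orientation: [179.9, -0.0, -63.3]
orientation: [179.9, -0.0, -98.3]
orientation: [180.0, -0.1, -133.3]
tool_pos: [0.4308, 0.2247, 0.4575]
orientation: [-180.0, -0.1, -166.3]
force: [-0.1, 0.7, -1.5]
gripper_force: 30.0
inspection_camera 0.9 [0.4276 0.2264 0.0032] [327. 187.]
t 24.2 tcp [0.431  0.2245 0.4578] rpy [-1.7999e+02 -4.0000e-02 -1.6586e+02] F [ 0.9  0.2 -1.5] open 0.0298
shift [-0.3 -0.2 61.8] turn [-0.02 -0.04  4.14]
```

View pics/w5.png

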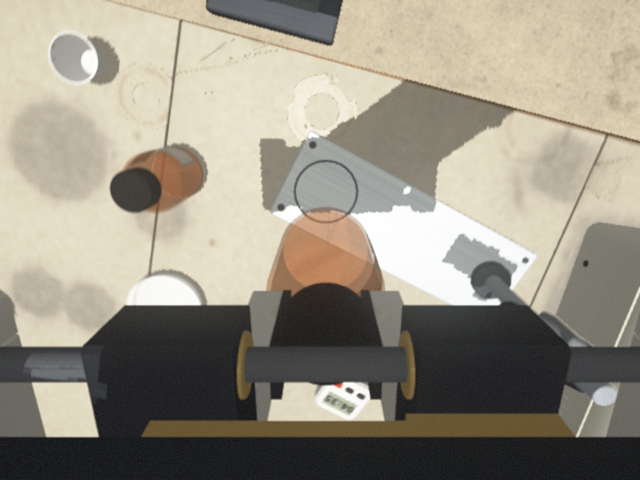

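The wrist view shows the ring centred at (326,191), the post base at (491,277) and the bottle's base at about (326,252). I'll check the geometry against these.

```bash
python3 - <<'E'
from h import *
s=ctrl.snapshot("wrist")
r=ray(s,326,191,.008); p=ray(s,491,275,.01); print("ring",r.round(4),"post",p.round(4),np.degrees(np.arctan2(*(p-r)[:2][::-1])),np.hypot(*(p-r)[:2]))
o=ctrl.get_obs(); print("axis bottom px",px(s,[*o["tool_pos"][:2],o["tool_pos"][2]-.26]), "ring px pred",px(s,[.4313,.2244,.008]))
# ring ellipse in scene & side
for c in("scene","side","wrist"):
    s=ctrl.snapshot(c)
    for n in("lens","viewing_point","inspection_camera"):
        for d in ctrl.mark_of(s,n)[:1]: print(c,n,round(d["p"],2),np.round(d["location"],4))
E
```

```text
ring [0.4318 0.2259 0.008 ] post [0.4802 0.4362 0.01  ] 77.0336919805183 0.21577788655690447
axis bottom px [325. 246.] ring px pred [325. 190.]
scene lens 0.97 [0.4649 0.3708 0.1697]
scene viewing_point 0.87 [0.4334 0.2209 0.1722]
scene inspection_camera 0.58 [ 0.4334  0.2266 -0.    ]
side lens 0.69 [0.6103 0.0735 0.0015]
side viewing_point 0.62 [0.43   0.2271 0.1729]
side inspection_camera 0.85 [0.4297 0.2217 0.0047]
wrist inspection_camera 0.66 [0.4318 0.2257 0.0016]
```

```bash
python3 -m inch '[1,0,0,8,0,0,1, 1,0,0,23,0,0,2, 1,0,0,40,0,0,3.5, 1,0,0,54,0,0,3.5, 1,0,0,60,0,0,3.5]'|grep -E "pos"
python3 -m inch '[1,0,0,1.5,0,0,0, 1,0,0,1.5,0,0,0, 1,0,0,1.5,0,0,0, 1,0,0,1.5,0,0,0, 1,0,0,1.5,0,0,0]'|grep -E "pos|orient|force:|open"
python3 - <<'E'
from h import *
go([.4315,.225,.396],-169.7)
for c in("scene","side"):
    s=ctrl.snapshot(c); save(s,c+"6")
    for n in("capped_bottle_a","capped_bottle_a_label"):
        for d in ctrl.mark_of(s,n)[:4]: print(c,n,round(d["p"],2),np.round(d["location"],4))
save(s,"s6",(200,100,460,400),2)
E
```

```text
tool_pos: [0.431, 0.2238, 0.3963]
tool_pos: [0.4315, 0.2242, 0.3971]
orientation: [180.0, 0.0, -169.5]
force: [-0.7, 0.2, -2.1]
opening: 0.0299
gripper_force: 30.0
t 25.85 tcp [0.4315 0.2242 0.3971] rpy [ 1.7997e+02  4.0000e-02 -1.6954e+02] F [-0.7  0.2 -2.1] open 0.0299
shift [-0.1  0.8  1.1] turn [0.03 0.04 0.16]
scene capped_bottle_a 0.96 [0.4338 0.2196 0.1347]
scene capped_bottle_a 0.74 [ 0.5345 -0.5544  0.0026]
scene capped_bottle_a 0.61 [ 0.4492  0.0613 -0.0036]
scene capped_bottle_a 0.27 [ 0.4661 -0.3706  0.0021]
scene capped_bottle_a_label 0.59 [0.418  0.0542 0.0303]
scene capped_bottle_a_label 0.27 [ 0.4697 -0.3695  0.0006]
side capped_bottle_a 0.81 [ 5.387e-01 -5.535e-01  2.000e-04]
side capped_bottle_a 0.69 [ 0.4509  0.0621 -0.0019]
side capped_bottle_a 0.63 [0.4342 0.2215 0.1361]
side capped_bottle_a_label 0.81 [0.4198 0.053  0.0348]
side capped_bottle_a_label 0.41 [0.4381 0.2538 0.1698]
```

View pics/s6.png

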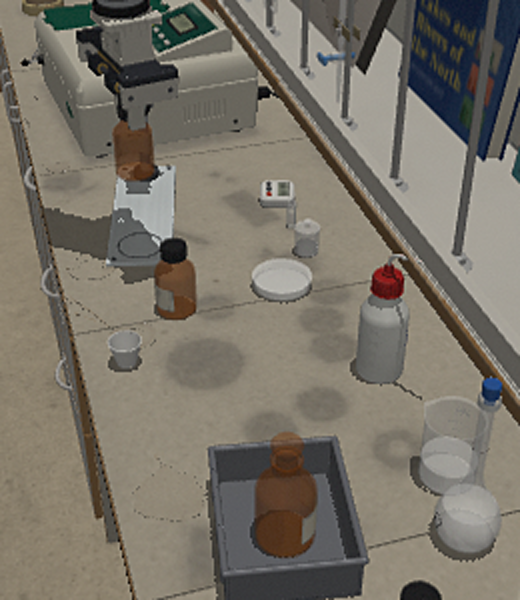

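The bottle is held upright over the ring at crop pixel (133,150), the reject stands in the bin and everything else is undisturbed. One last trim, then hold and hand in.

```bash
python3 -m inch '[1,0.5,0.5,1,0,0,0, 1,0.5,0.5,1,0,0,0, 1,0.5,0.5,1,0,0,0, 1,0.5,0.5,1,0,0,0, 1,0.5,0.5,1,0,0,0]'|grep -E "pos"
python3 -m inch '[1,0,0,0,0,0,0, 1,0,0,0,0,0,0, 1,0,0,0,0,0,0, 1,0,0,0,0,0,0, 1,0,0,0,0,0,0]'|grep -E "pos|orient|grip"
python3 -c "
from plant import ctrl
print(ctrl.close_job())"
```

```text
tool_pos: [0.4309, 0.2246, 0.3957]
tool_pos: [0.4308, 0.2246, 0.3956]
orientation: [-180.0, -0.0, -169.5]
gripper_force: 30.0
the job is handed in; nothing more can be done
None
```

I handed the job in at about 27 s: the glass-stoppered reject is standing released in the bin, and screw-capped bottle B is held steady over the ring with its label towards the lens. I estimate it is within about 2 mm of centre and 3° of square.

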